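# Stand the measuring cup on the cork-topped post

## Robot

A 7-joint arm with a two-finger parallel gripper is mounted at the origin on the work surface. World frame = base frame: x ahead of the robot, y to its left, z up, the work surface at z = 0. Lengths are in mm, angles in rad, forces in N, time in s.
With the tool pointing down it reaches from about 425 to 825 mm from the base axis. Payload 3.6 kg.
Tool frame: the origin (TCP) lies at the centre of the arm's flange, where the gripper is bolted on; the fingertips stand 186 mm ahead of it and the grasp point (between the pads) lies manip.grip_point_offset ahead of it (manip.grip_point_offset is the distance from the TCP to the grasp point, in mm); z points along the fingers, y is the direction in which the jaws open and shut (so a half turn about z gives the same grasp; the last joint's range is limited). The gripper opens to 93 mm and grips with 3 to 60 N. Pads are 15 mm wide; open, the fingers measure 128 mm over their backs; the gripper's body (75 mm by 188 mm) begins 65 mm behind the grasp point.
Start: joints at [-1.365, 0.615, -0.013, 1.423, 0.008, 1.103, -0.04], TCP at [149.301, 632.602, 404.74] pointing down, gripper open.
Joint ranges: [-3.12, 3.12], [-0.3, 2.06], [-1.34, 1.32], [0.26, 2.42], [-1.36, 4.5], [0.01, 1.98], [-2.84, 2.84]. Speed limits (rad/s): [2.79, 2.79, 3.14, 3.14, 3.14, 3.14, 3.14].

## Interface

Orientations are given as a 3x3 rotation matrix whose columns are the frame's x, y, z axes.
In Python, from plant import status, capture, manip gives the robot as it stands. The module is installed in compiled form; this text tells all that it offers.
- The arm moves only by the tool play_rows, never from a script. Its argument "rows" is one flat list of numbers, 7 for each row, row after row: the shift along the tool's x, y, z in cm, then the turn, a rotation vector about the tool's x, y, z in rad, then the finger opening in cm, from 0 to 9.3. In form: [x, y, z, rx, ry, rz, grip, x, y, z, rx, ry, rz, grip, ...]. A call has exactly 10 rows; each row is the pose to reach, as a shift and turn from the pose measured when the call began, along the tool's axes at that moment; what a row does not reach only later rows make up. A row lasts 1/10 s, in which the tool goes at most 50 mm and 8.59 degrees, less where a joint would pass 70% of its speed; a pose out of reach is approached as far as the arm can. A call with a gripper value outside its range is refused whole. The fingers move at their own pace and stop on an object; the grip force is fixed at half the most. Time passes only in rows, so rows that repeat a pose let the fingers close, or fill a call up. It gives the time, the measured TCP pose, the force and the opening at its end, in the units of the state.
- status.sense(): the state, without advancing time (a new reading comes with each control period).
- capture(name): name is "scene" or "top"; returns a dict with "frame" (420x560x3 uint8, red, green, blue), "K" (3x3 intrinsics, pixels), "R" (3x3) and "t" (3): a world point X has camera coordinates R X + t. Camera axes: x right, y down, z forward; pixel columns grow to the right and rows downward; lengths in mm; the calibration is good to about 2 mm. A picture is of the moment at which its call begins. There is no depth.
- manip.hand_in(): hands the job in, once; it reports no verdict.
The state is a dict: "t": time; "joints": joint angles; "joint_vel": joint speeds; "joint_torque": joint torques, N m; "ee_pos": TCP position; "eef_rot": TCP orientation; "ft_force": force on the tool from outside, world axes, zero at the start; "moment": the same for the moment, N m; "grip_width": finger opening in mm.
Only numpy, scipy, OpenCV 4.12 (cv2) and the standard library are available. Lean on these libraries where they do the work, as an engineer would, in place of code of your own. Each camera call takes 0.05 s, during which the arm holds its last target. There are 200 camera calls.

## Task

Set up the counting station for the next child: stand the aluminium measuring cup upright in the middle of the narrow cork-topped wooden post, not the yellow-topped one. Lower it right down onto the cork before letting go, and leave the red cup where it is.

Things in the scene. Friction and masses are not known exactly. Their poses are not given: they have to be found in the camera images.
- alu_cup_mid (a point): Centre (half-way up, on the axis) of the aluminium measuring cup to be moved: open, round, 58 mm tall, 56 mm outside diameter (base 50), wall 3, about 0.1 kg, upright on the ledge; this point is 29 mm above its underside. z is up. A flat handle 14 mm wide (18 at the end) sticks out along its +x, 50 to 54 mm above the underside, to 92 mm from the axis; the sides along its y are clear to grasp.
- cork_stand_top (a point): Centre of the top face of the cork-topped post, where the cup must stand: a turned wooden post fixed to the ledge, 100 mm high, with a flat round cork top 54 mm across, waist 36 mm, round foot 80 mm across. z is up.
- red_cup_mid (a point): Centre (half-way up, on the axis) of a red plastic cup of the same shape and size as the aluminium one, loose on the ledge; it stays where it is.
- plain_stand_top (a point): Centre of the top face of the other post, of the same shape and height but with a yellow plastic top, fixed to the ledge; nothing goes on it.

How it is judged (in metres and radians):
On the way:
1. the aluminium cup stands on the cork top while the fingers still hold it (horizontal distance between alu_cup_mid and cork_stand_top below 0.02 m and z of alu_cup_mid in the frame of cork_stand_top between 0.022 and 0.037 m and contact force between the fingers and alu_cup above 0.3 N), for 0.05 s.
At the end, for the whole second after the job is handed in: The aluminium cup stands upright (within 10 degrees) and at rest on the cork top, its axis within 15 mm of the top's centre, and its centre 24 to 34 mm above the cork; the red cup is within 30 mm of where it started (horizontal distance between alu_cup_mid and cork_stand_top below 0.015 m and z of alu_cup_mid in the frame of cork_stand_top between 0.024 and 0.034 m and angle between alu_cup_mid's own z axis and vertical below 0.17 rad and linear speed of alu_cup below 0.02 m/s and distance of red_cup_mid from where it was at the start of the episode below 0.03 m); the robot touches nothing.
It fails at once if the red cup is moved by more than 30 mm (distance of red_cup_mid from where it was at the start of the episode above 0.03 m).
It also fails if it takes over 38 s, if anything falls off the work surface, if the arm or the gripper's body presses on something with over 40 N, if the wrist force passes 120 N, or if a joint passes its speed limit or range.

## Working session

There is one attempt and no reset: what is moved stays moved. The work goes in short steps, Python scripts to look and compute and a tool call to move; the robot and the scene stay as the last step left them, time stands still between calls to the robot, and variables do not carry over. Pictures are saved under pics/ and viewed, about 8 in all and at most 12, crops included, and the job is handed in when it is done.

Besides the shell and the picture viewer there is one more tool, called after "Call:" as a command line: name --argument value ..., lists and objects as JSON in quotes. play_rows: Moves the arm, as the interface text tells. Its arguments: {"type":"object","properties":{"rows":{"type":"array","items":{"type":"number"}}},"required":["rows"]}

```bash
mkdir -p pics; python3 - <<'E'
from plant import status, capture, manip
import cv2,numpy as np
s=status.sense();print(s['t'],s['ee_pos'],s['eef_rot'],s['grip_width'],manip.grip_point_offset)
for n in("scene","top"):
    c=capture(n);cv2.imwrite(f"pics/{n}0.png",c["frame"][:,:,::-1]);print(c["K"],c["R"],c["t"])
E
```

```text
0.0 [149.24845783 632.31494506 403.56939125] [[-9.73264114e-01  2.29688181e-01 -5.51197568e-04]
 [ 2.29688839e-01  9.73260863e-01 -2.51600826e-03]
 [-4.14383411e-05 -2.57534448e-03 -9.99996683e-01]] 93.33721183527295 167.3
[[402.67136769   0.         279.98242349]
 [  0.         402.67136769 210.41904977]
 [  0.           0.           1.        ]] [[-0.15349871  0.98806726  0.01269786]
 [ 0.77044589  0.12771731 -0.62458099]
 [-0.61874977 -0.08608936 -0.7808568 ]] [  68.03624199 -355.2884474  1367.59604463]
[[474.87509118   0.         273.06303345]
 [  0.         474.87509118 207.45057604]
 [  0.           0.           1.        ]] [[ 0.0165449  -0.99983221 -0.00786225]
 [-0.98560007 -0.01498494 -0.1684279 ]
 [ 0.16828182  0.01053565 -0.98568262]] [  37.0820704   541.11141604 1102.23372111]
```

View pics/scene0.png

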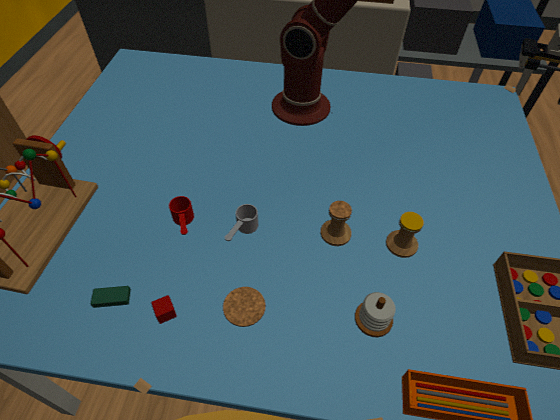

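View pics/top0.png

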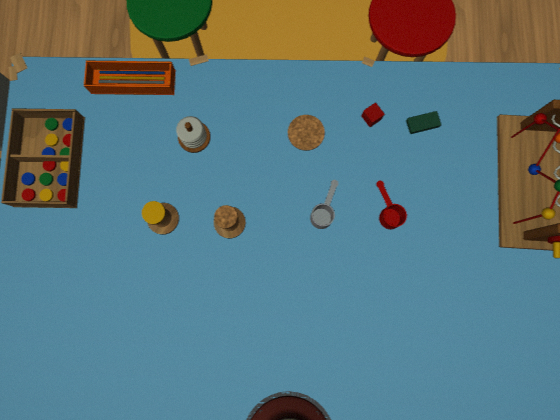

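The scene view shows the aluminium cup at (247,218), the red cup at (181,210), the cork post at (340,212) and the yellow post at (410,222). In the top view they are at (321,216), (392,216), (226,216) and (154,212). Next I'll measure them with masks.

```bash
cat > h.py <<'E'
import numpy as np,cv2
from plant import status,capture,manip
def ray(c,u,v,z):
    d=c["R"].T@np.linalg.inv(c["K"])@[u,v,1]; o=-c["R"].T@c["t"]
    return o+d*(z-o[2])/d[2]
def nonblue(f,x0,y0,x1,y1):
    hsv=cv2.cvtColor(f,cv2.COLOR_RGB2HSV)
    m=((hsv[...,0]<85)|(hsv[...,0]>115)|(hsv[...,1]<70)).astype(np.uint8)*255
    o=np.zeros_like(m);o[y0:y1,x0:x1]=m[y0:y1,x0:x1];return o
E
python3 - <<'E'
from h import *
c=capture("top");f=c["frame"]
m=nonblue(f,300,175,345,235)
big=cv2.resize(f[170:245,200:350],None,fx=5,fy=5,interpolation=cv2.INTER_CUBIC)
mm=cv2.resize(np.dstack([m]*3)[170:245,300:345],None,fx=4,fy=4,interpolation=0)
out=np.zeros((700,750,3),np.uint8);out[:375]=big;out[380:680,:180]=mm
s=capture("scene")["frame"];b=cv2.resize(s[190:250,225:295+70],None,fx=4,fy=4,interpolation=cv2.INTER_CUBIC)
out[380:380+240,185:185+560]=b
cv2.imwrite("pics/c1.png",out[:,:,::-1])
# cup body: opening removes handle
k=cv2.getStructuringElement(cv2.MORPH_ELLIPSE,(9,9))
def big_c(m):
    cs=cv2.findContours(m,cv2.RETR_EXTERNAL,cv2.CHAIN_APPROX_NONE)[0];return max(cs,key=cv2.contourArea)
o=cv2.morphologyEx(m,cv2.MORPH_OPEN,k);e=cv2.fitEllipse(big_c(o));print("cup",e)
h=cv2.subtract(m,cv2.dilate(o,np.ones((5,5))));e2=cv2.minAreaRect(big_c(h));print("handle",e2)
print(ray(c,*e[0],29),ray(c,*e[0],58),ray(c,*e2[0],52))
E
```

```text
cup ((322.1333312988281, 215.35302734375), (22.2806396484375, 25.941959381103516), 30.795621871948242)
handle ((331.82916259765625, 189.94662475585938), (6.919980049133301, 21.475799560546875), 17.35402488708496)
[525.58574262 -74.46448257  29.        ] [521.08344927 -71.73744379  58.        ] [584.53343148 -95.77912221  52.        ]
```

View pics/c1.png

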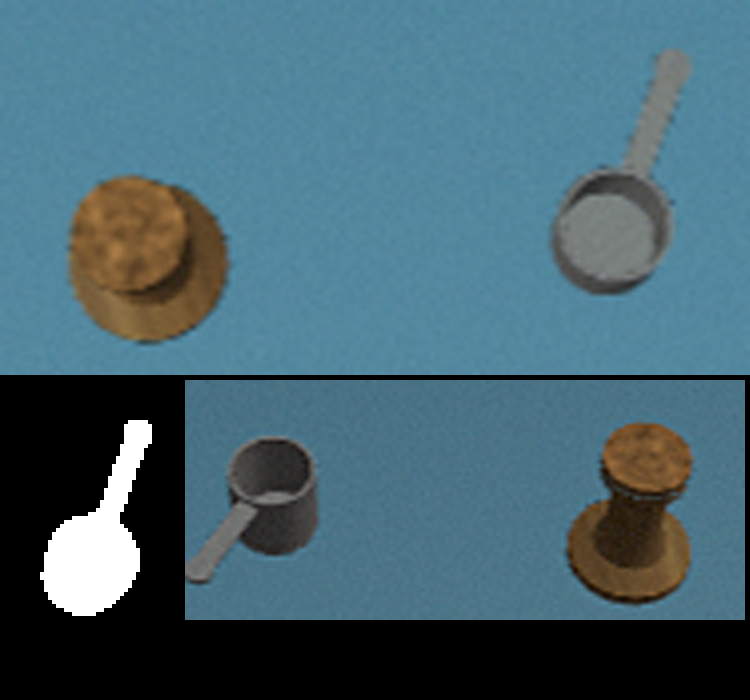

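The crop shows the rims clearly. In the top view the cup rim centre is at about (322.8,214.4) and the cork top at (225.2,216.4). In the scene view they are at (246.4,212.4) and (339.6,209.4). The handle points along the upper right of the top view.

```bash
python3 - <<'E'
from h import *
T=capture("top");S=capture("scene")
def tri(a,b):
    P=[c["K"]@np.c_[c["R"],c["t"]] for c in(T,S)]
    X=cv2.triangulatePoints(*P,np.array(a,float),np.array(b,float));return (X[:3]/X[3]).ravel()
for n,a,b,z in(("cup rim",(322.8,214.4),(246.4,212.4),58),("cork",(225.2,216.4),(339.6,209.4),100)):
    print(n,ray(T,*a,z),ray(S,*b,z),tri(a,b))
# handle end top: crop (675,62)
h=ray(T,200+675.5/5-.5,170+62.5/5-.5,54);r=ray(T,322.8,214.4,58)
hs=ray(S,225+(200-185.)/4-.5,190+(575-380)/4-.5,54);
print("handle end",h,np.linalg.norm((h-r)[:2]),np.degrees(np.arctan2(*(h-r)[1::-1])),hs)
m=cv2.inRange(cv2.cvtColor(T["frame"],cv2.COLOR_RGB2HSV),(0,130,60),(10,255,255));m[:195]=0;m[240:]=0;m[:,:370]=0;m[:,415:]=0
p=cv2.findNonZero(m)[:,0].mean(0);print("red",ray(T,*p,45))
s=status.sense();print(s['t'],s['ee_pos'],s['eef_rot'])
E
```

```text
cup rim [523.40706778 -73.32765711  58.        ] [526.57586592 -72.43456585  58.        ] [523.9238471  -73.45936775  54.52906645]
cork [508.71708101 154.69144979 100.        ] [513.65660388 153.27800087 100.        ] [509.46884136 154.57519094  95.0758833 ]
handle end [ 603.85431568 -102.33359933   54.        ] 85.51669064993716 -19.82720165786172 [607.41970533 -99.77449268  54.        ]
red [ 528.01843352 -240.83103975   45.        ]
0.3 [149.26809964 632.52061562 404.3410296 ] [[-9.73274027e-01  2.29646699e-01 -2.49353498e-04]
 [ 2.29646830e-01  9.73273651e-01 -8.56813511e-04]
 [ 4.59247947e-05 -8.91177577e-04 -9.99999602e-01]]
```

Both views agree: the cup axis is near (525,-73), the cork is near (511,154), and the cup's +x is at about -19.5°. I'll approach by waypoints to keep the radius safe.

Call:
play_rows --rows '[-3.5,-1.6,0,0,0,0.011,9.3,-7,-3.1,0,0,0,0.022,9.3,-10.4,-4.7,0,0,0,0.033,9.3,-13.8,-6.3,0,0,0,0.044,9.3,-17.3,-7.9,0,0,0,0.055,9.3,-20.8,-9.4,0,0,0,0.066,9.3,-24.2,-11,0,0,0,0.077,9.3,-27.7,-12.6,0,0,0,0.088,9.3,-31.1,-14.1,0,0,0,0.099,9.3,-34.6,-15.7,0,0,0,0.108,9.3]'

```text
t: 1.3
ee_pos: [450.9, 399.4, 404.6]
eef_rot: [[-0.943, 0.333, -0.0], [0.333, 0.943, -0.0], [0.0, -0.001, -1.0]]
ft_force: [0.5, 1.5, 0.2]
grip_width: 92.9
```

Call:
play_rows --rows '[-2.3,-4.2,0,0,0,0,9.3,-4.5,-8.4,0,0,0,0,9.3,-6.8,-12.6,0,0,0,0,9.3,-9.1,-16.8,0,0,0,0,9.3,-11.4,-21,0,0,0,0,9.3,-13.6,-25.2,0,0,0,0,9.3,-15.9,-29.4,0,0,0,0,9.3,-18.2,-33.6,0,0,0,0,9.3,-20.4,-37.8,0,0,0,0,9.3,-22.7,-42.1,0,0,0,0,9.3]'

```text
t: 2.3
ee_pos: [524.6, -74.9, 405.0]
eef_rot: [[-0.943, 0.333, 0.0], [0.333, 0.943, -0.0], [-0.0, -0.0, -1.0]]
ft_force: [0.7, -0.2, 0.4]
grip_width: 92.9
```

```bash
python3 - <<'E'
from h import *
s=status.sense();print(s['ee_pos'],s['eef_rot'],s['joints'])
T=capture("top")["frame"];S=capture("scene")["frame"]
o=np.vstack([cv2.resize(f,None,fx=5,fy=5,interpolation=cv2.INTER_CUBIC) for f in(T[165:225,270:420],S[165:225,190:340])])
cv2.imwrite("pics/c2.png",o[:,:,::-1])
E
```

```text
[524.64671646 -74.93668341 405.04175788] [[-9.43016877e-01  3.32744640e-01  4.18034131e-04]
 [ 3.32744593e-01  9.43016969e-01 -1.77997789e-04]
 [-4.53441090e-04 -2.87563223e-05 -9.99999897e-01]] [ 0.03131841  0.42872291  0.1006754   1.7731927  -0.05153801  0.9417883
  1.38484094]
```

View pics/c2.png

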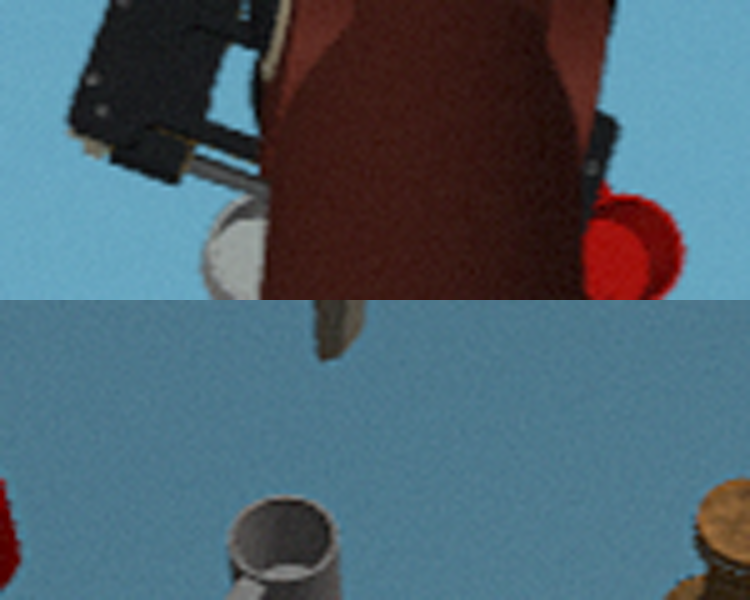

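The arm hides part of the cup in the top view. The scene view shows the cup unchanged, with a fingertip above it at crop pixel (338,340). I'll descend.

Call:
play_rows --rows '[0,0.2,2.5,0,0,0,9.3,0,0.2,5,0,0,0,9.3,0,0.2,7.5,0,0,0,9.3,0,0.2,10,0,0,0,9.3,0,0.2,12.5,0,0,0,9.3,0,0.2,15,0,0,0,9.3,0,0.2,17,0,0,0,9.3,0,0.2,18.5,0,0,0,9.3,0,0.2,20,0,0,0,9.3,0,0.2,20,0,0,0,9.3]'

```text
t: 3.4
ee_pos: [524.7, -80.8, 203.5]
eef_rot: [[-0.938, 0.346, -0.003], [0.346, 0.938, -0.006], [0.001, -0.007, -1.0]]
ft_force: [0.1, -0.5, 0.8]
grip_width: 92.6
```

```bash
python3 - <<'E'
from h import *
s=status.sense();print(s['ee_pos'],s['ft_force'])
S=capture("scene")["frame"]
cv2.imwrite("pics/c3.png",cv2.resize(S[150:250,180:330],None,fx=5,fy=5,interpolation=cv2.INTER_CUBIC)[:,:,::-1])
E
```

```text
[524.73863561 -80.81352528 203.48598806] [ 0.08564991 -0.48192622  0.76610649]
```

View pics/c3.png

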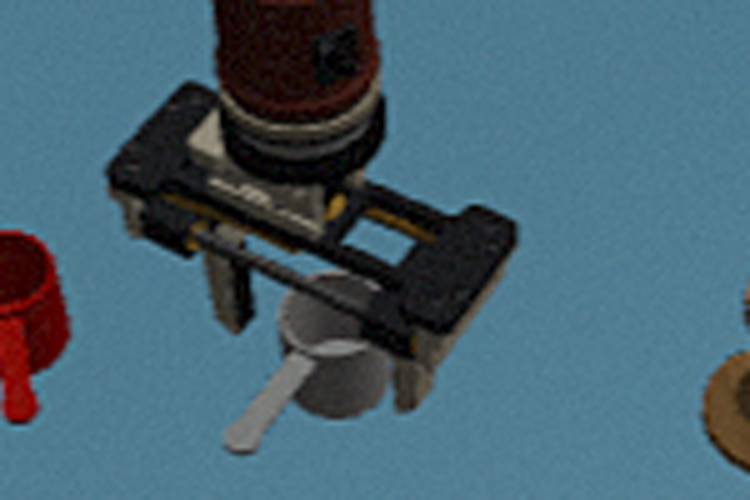

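The TCP drifted about 8 mm in y during the descent. The scene view agrees: the fingertip midpoint is at crop pixel (321,365) and the cup is at (340,362). I'll re-centre, then close.

Call:
play_rows --rows '[0.1,0.3,0,0,0,0,9.3,0.3,0.6,0,0,0,0,9.3,0.3,0.8,0,0,0,0,9.3,0.3,0.8,0,0,0,0,9.3,0.3,0.8,0,0,0,0,9.3,0.3,0.8,0,0,0,0,9.3,0.3,0.8,0,0,0,0,9.3,0.3,0.8,0,0,0,0,9.3,0.3,0.8,0,0,0,0,9.3,0.3,0.8,0,0,0,0,9.3]'

```text
t: 4.45
ee_pos: [525.1, -72.5, 204.4]
eef_rot: [[-0.938, 0.346, -0.001], [0.346, 0.938, -0.006], [-0.001, -0.006, -1.0]]
ft_force: [0.3, 0.0, -1.0]
grip_width: 93.3
```

Call:
play_rows --rows '[0,0,0,0,0,0,7,0,0,0,0,0,0,6.2,0,0,0,0,0,0,5.5,0,0,0,0,0,0,5,0,0,0,0,0,0,4,0,0,0,0,0,0,4,0,0,0,0,0,0,4,0,0,0,0,0,0,4,0,0,0,0,0,0,4,0,0,0,0,0,0,4]'

```text
t: 5.45
ee_pos: [525.0, -72.7, 204.5]
eef_rot: [[-0.938, 0.346, -0.001], [0.346, 0.938, -0.007], [-0.001, -0.007, -1.0]]
ft_force: [-1.2, -1.0, 1.4]
grip_width: 56.1
```

Call:
play_rows --rows '[0,0,-0.5,0,0,0,4,0,0,-1.5,0,0,0,4,0,0,-3,0,0,0,4,0,0,-5,0,0,0,4,0,0,-7,0,0,0,4,0,0,-9,0,0,0,4,0,0,-11,0,0,0,4,0,0,-13,0,0,0,4,0,0,-15,0,0,0,4,0,0,-15,0,0,0,4]'

```text
t: 6.45
ee_pos: [525.9, -71.6, 357.5]
eef_rot: [[-0.938, 0.346, 0.006], [0.346, 0.938, -0.007], [-0.008, -0.004, -1.0]]
ft_force: [0.1, -0.3, -0.8]
grip_width: 56.1
```

Call:
play_rows --rows '[0.6,1.3,0,0,0,0,4,1.5,3.5,0,0,0,0,4,2.7,6,0,0,0,0,4,4,9,0,0,0,0,4,5.3,12,0,0,0,0,4,6.6,15,0,0,0,0,4,7.9,17.7,0,0,0,0,4,8.8,19.7,0,0,0,0,4,9.2,20.7,0,0,0,0,4,9.2,20.7,0,0,0,0,4]'

```text
t: 7.45
ee_pos: [510.4, 156.8, 355.0]
eef_rot: [[-0.94, 0.342, 0.004], [0.342, 0.94, -0.006], [-0.006, -0.005, -1.0]]
ft_force: [-0.3, -0.9, -1.0]
grip_width: 56.2
```

```bash
python3 - <<'E'
from h import *
s=status.sense();print(s['ee_pos'],s['eef_rot'])
T=capture("top")["frame"];S=capture("scene")["frame"]
o=np.vstack([cv2.resize(f,None,fx=5,fy=5,interpolation=cv2.INTER_CUBIC) for f in(T[190:245,160:310],S[180:245,265:415])])
cv2.imwrite("pics/c4.png",o[:,:,::-1])
E
```

```text
[510.35559099 156.78472394 355.00639346] [[-0.93966749  0.34206752  0.00384962]
 [ 0.34204066  0.93966424 -0.00626894]
 [-0.00576175 -0.00457399 -0.99997294]]
```

View pics/c4.png

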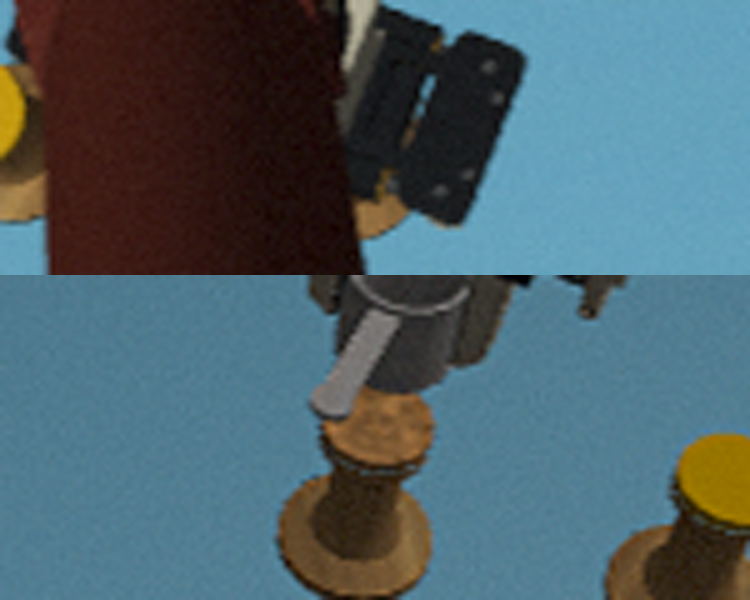

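The scene view shows the cup hanging upright just above the cork. Its base centre is at about crop x 398, while the post axis extended upward is at about 390, so it is roughly 3 mm too far in +y. I'll lower to about 10 mm above the cork with a small correction.

Call:
play_rows --rows '[-0.1,-0.2,0.3,0,0,0,4,-0.1,-0.2,0.8,0,0,0,4,-0.1,-0.2,1.3,0,0,0,4,-0.1,-0.2,1.9,0,0,0,4,-0.1,-0.2,2.5,0,0,0,4,-0.1,-0.2,3,0,0,0,4,-0.1,-0.2,3.5,0,0,0,4,-0.1,-0.2,3.9,0,0,0,4,-0.1,-0.2,3.9,0,0,0,4,-0.1,-0.2,3.9,0,0,0,4]'

```text
t: 8.55
ee_pos: [511.5, 151.1, 316.4]
eef_rot: [[-0.938, 0.347, 0.005], [0.347, 0.938, -0.008], [-0.007, -0.006, -1.0]]
ft_force: [-0.6, -0.7, -1.6]
grip_width: 56.1
```

```bash
python3 - <<'E'
from h import *
c=capture("scene");S=c["frame"]
s=status.sense();print(s['ee_pos'],s['eef_rot'])
cv2.imwrite("pics/c5.png",cv2.resize(S[160:245,290:390],None,fx=7,fy=7,interpolation=cv2.INTER_CUBIC)[:,:,::-1])
# where a cup on the intended axis would show
for n,p in(("cork top",[511,154.5,100]),("cup base at tcp",[*s['ee_pos'][:2],s['ee_pos'][2]-204.5])):
    q=c["K"]@(c["R"]@p+c["t"]);q=q[:2]/q[2];print(n,q,(q-[290,160]+.5)*7-.5)
E
```

```text
[511.59656044 151.08983904 316.57320655] [[-0.93788368  0.34691159  0.00515163]
 [ 0.34686502  0.93787934 -0.00818552]
 [-0.00767126 -0.00589015 -0.99995323]]
cork top [340.1819306  208.60860415] [354.27351417 343.26022906]
cup base at tcp [339.3825251  205.40623847] [348.67767572 320.8436693 ]
```

View pics/c5.png

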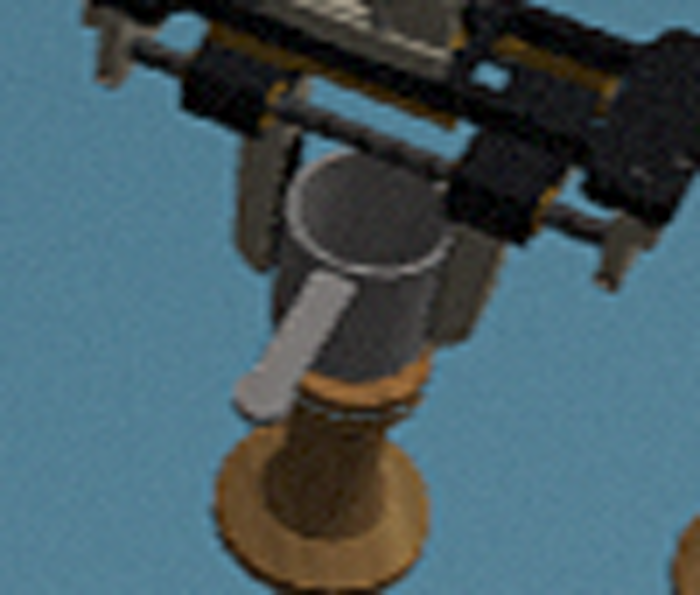

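The cup base centre is at about (356,331), and the target axis at that height is (353,330). The rim centre is at about 370 against an expected 372, so it is centred within about 2 mm. I'll lower slowly onto the cork.

Call:
play_rows --rows '[0,0,0.2,0,0,0,4,0,0,0.4,0,0,0,4,0,0.1,0.6,0,0,0,4,0,0.1,0.8,0,0,0,4,0,0.1,0.9,0,0,0,4,0,0.1,1,0,0,0,4,0,0.1,1.1,0,0,0,4,0,0.1,1.1,0,0,0,4,0,0.1,1.1,0,0,0,4,0,0.1,1.1,0,0,0,4]'

```text
t: 9.6
ee_pos: [512.0, 151.9, 305.6]
eef_rot: [[-0.938, 0.347, 0.005], [0.347, 0.938, -0.008], [-0.008, -0.006, -1.0]]
ft_force: [-0.3, 0.3, -0.9]
grip_width: 56.2
```

No contact yet, since the wrist still carries the cup's weight. I'll go down in small steps.

Call:
play_rows --rows '[0,0,0.05,0,0,0,4,0,0,0.05,0,0,0,4,0,0,0.1,0,0,0,4,0,0,0.1,0,0,0,4,0,0,0.15,0,0,0,4,0,0,0.15,0,0,0,4,0,0,0.2,0,0,0,4,0,0,0.2,0,0,0,4,0,0,0.2,0,0,0,4,0,0,0.2,0,0,0,4]'

```text
t: 10.6
ee_pos: [512.1, 151.8, 304.5]
eef_rot: [[-0.938, 0.347, 0.006], [0.347, 0.938, -0.008], [-0.008, -0.005, -1.0]]
ft_force: [-1.3, -0.1, 6.1]
grip_width: 56.4
```

The wrist force is now +6 N at z = 304.5, exactly 100 mm above the grasp height, so the cup is down on the cork. I'll check its position before releasing.

```bash
python3 - <<'E'
from h import *
S=capture("scene")["frame"]
cv2.imwrite("pics/c6.png",cv2.resize(S[160:245,290:390],None,fx=7,fy=7,interpolation=cv2.INTER_CUBIC)[:,:,::-1])
E
```

```text
(no output)
```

View pics/c6.png

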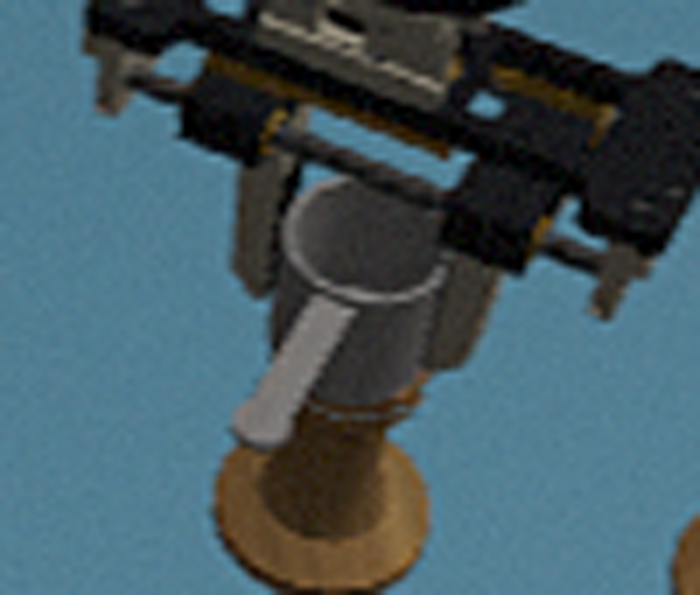

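The cup base sits on the cork, with its lower edge at (355,404). It is within about 3 mm of centre and upright. I'll release.

Call:
play_rows --rows '[0,0,0,0,0,0,5.8,0,0,0,0,0,0,6.2,0,0,0,0,0,0,7,0,0,0,0,0,0,8,0,0,0,0,0,0,9.3,0,0,0,0,0,0,9.3,0,0,0,0,0,0,9.3,0,0,0,0,0,0,9.3,0,0,0,0,0,0,9.3,0,0,0,0,0,0,9.3]'

```text
t: 11.65
ee_pos: [512.1, 151.8, 304.4]
eef_rot: [[-0.938, 0.347, 0.006], [0.347, 0.938, -0.008], [-0.008, -0.005, -1.0]]
ft_force: [0.6, 0.4, -0.2]
grip_width: 92.7
```

Call:
play_rows --rows '[0,0,-0.5,0,0,0,9.3,0,0,-1.5,0,0,0,9.3,0,0,-3,0,0,0,9.3,0,0,-4.5,0,0,0,9.3,0,0,-6,0,0,0,9.3,0,0,-7.5,0,0,0,9.3,0,0,-9,0,0,0,9.3,0,0,-10.5,0,0,0,9.3,0,0,-12,0,0,0,9.3,0,0,-12,0,0,0,9.3]'

```text
t: 12.65
ee_pos: [511.8, 152.8, 427.3]
eef_rot: [[-0.938, 0.347, 0.012], [0.347, 0.938, -0.006], [-0.013, -0.002, -1.0]]
ft_force: [0.8, -0.3, -0.2]
grip_width: 92.8
```

Call:
play_rows --rows '[0.5,2,0,0,0,0,9.3,1,4,0,0,0,0,9.3,2,8,0,0,0,0,9.3,3,12,0,0,0,0,9.3,4,16,0,0,0,0,9.3,5,19,0,0,0,0,9.3,5,21,0,0,0,0,9.3,5,22,0,0,0,0,9.3,5,22,0,0,0,0,9.3,5,22,0,0,0,0,9.3]'

```text
t: 13.65
ee_pos: [541.6, 375.1, 426.0]
eef_rot: [[-0.937, 0.349, 0.011], [0.349, 0.937, -0.008], [-0.013, -0.003, -1.0]]
ft_force: [-0.7, -0.2, -0.2]
grip_width: 93.0
```

```bash
python3 - <<'E'
from h import *
S=capture("scene")["frame"];T=capture("top");F=T["frame"]
s=status.sense();print(s['t'],s['ee_pos'],s['ft_force'])
o=np.vstack([cv2.resize(f,None,fx=4,fy=4,interpolation=cv2.INTER_CUBIC) for f in(F[180:245,210:410],S[165:245,165:365])])
cv2.imwrite("pics/c7.png",o[:,:,::-1])
m=cv2.inRange(cv2.cvtColor(F,cv2.COLOR_RGB2HSV),(0,130,60),(10,255,255));m[:195]=0;m[240:]=0;m[:,:370]=0;m[:,415:]=0
p=cv2.findNonZero(m)[:,0].mean(0);print("red",ray(T,*p,45))
E
```

```text
13.75 [541.69941793 374.69081741 426.42396872] [-0.23711596 -0.38200134 -0.14175699]
red [ 527.99927016 -241.04301139   45.        ]
```

View pics/c7.png

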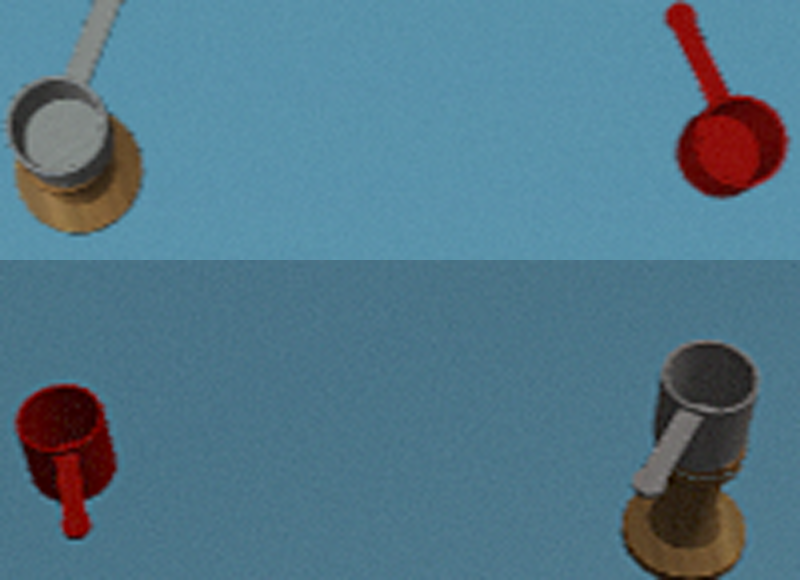

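The cup stands upright on the cork and the red cup hasn't moved. The rim centre is at crop (60,128), i.e. (224.6,211.6) in the top view. I'll do one numeric check before handing in.

```bash
python3 - <<'E'
from h import *
T=capture("top");S=capture("scene")
a=ray(T,224.6,211.6,158);b=ray(S,165+710.5/4-.5,165+(376-260+.5)/4-.5,158)
e1=np.hypot(*(a-ray(T,225.2,216.4,100))[:2]);e2=np.hypot(*(b-ray(S,339.6,209.4,100))[:2])
print(a,b,e1,e2)
if max(e1,e2)<10: print(manip.hand_in())
E
```

```text
[510.57175621 149.83588533 158.        ] [514.69082458 151.62471661 158.        ] 5.197723187463339 1.9501182747624717
the job is handed in; nothing more can be done
None
```

The aluminium cup is standing upright on the cork-topped post, and the job was handed in at about 14 s of the 38 s allowed. I gripped it by its clear sides and lowered it until it pressed on the cork with the fingers still closed. The wrist then read +6 N, with the tool exactly 100 mm above its grasp height. After that I opened the fingers and backed well away.

- **Centring:** the cup axis is 5.2 mm from the cork centre by the top view and 2.0 mm by the scene view. They differ by about 3 mm, both within the 15 mm limit.
- **Red cup:** it reads (528.0, -241.0) mm now against (528.0, -240.8) at the start, so it hasn't moved.
- **Arm:** it touches nothing; the remaining wrist force is about 0.5 N.
- **Drift on the way:** the tool slid about 8 mm sideways on the first descent, and I re-centred it before gripping. On the way down to the cork it slid about 3 mm more than commanded. I left that because the picture showed the cup centred to about 2 mm.

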